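# Level the specimen stage with its two foot screws

### The job

The specimen stage on the display table is out of level. Turn its two leaning foot screws until the bubble in each of its two vials lies wholly between the vial's dark marks, then let go. Leave the stones, the jar and the crystal model around it where they are.

Things in the scene. Friction and masses are not known exactly. Their poses are not given: they have to be found in the camera images.
- stand: grey base board under the levelling stage, 250 x 310 x 12 mm, fixed; origin on the table near its middle (it reaches 115 mm to -x, 135 mm to +x). x points from the near edge (robot's side, with both screws) to the far edge, y to the left screw's side. A fixed foot stands at (60, 0) mm; the two foot screws pass through the plate above at (-60, 120) and (-60, -120) mm.
- stage: aluminium plate 180 x 300 x 10 mm that tilts by about a degree, its top about 70 mm above the table; this origin lies over the fixed foot, 35 mm in from the middle of its far edge, 50 mm above the table. It carries the two vials and two mineral slices clipped on its far corners.
- screw_left_bar (a point): centre of the black bar handle on the left (+y) foot screw: 64 mm long (this point's x), 14 mm wide (y), 24 mm tall along the screw (z, up and out of the handle; it leans 22 deg from vertical towards the stage's near edge, the robot's side). Under the bar, 12 mm below this point, an 11 mm shaft is bare for 22 mm (18 to 26 as it turns), then a fixed bushing of 30 mm diameter.
- screw_right_bar (a point): centre of the black bar handle on the right (-y) foot screw: 64 mm long (this point's x), 14 mm wide (y), 24 mm tall along the screw (z, up and out of the handle; it leans 22 deg from vertical towards the stage's near edge, the robot's side). Under the bar, 12 mm below this point, an 11 mm shaft is bare for 22 mm (18 to 26 as it turns), then a fixed bushing of 30 mm diameter.
- screw_left: the left (+y) foot screw; origin where it passes the top of the plate, 60 mm below its handle's centre; when turned, the plate climbs it, the handle stays. Right-hand thread: clockwise (seen from its handle) raises this corner; friction 0.1 N m, travel 2.2 rad each way. 1 rad clockwise shifts the bubble of its own vial 13 mm towards this corner (anticlockwise: back), the other bubble not at all.
- screw_right: the right (-y) foot screw; origin where it passes the top of the plate, 60 mm below its handle's centre; when turned, the plate climbs it, the handle stays. Right-hand thread: clockwise (seen from its handle) raises this corner; friction 0.1 N m, travel 2.2 rad each way. 1 rad clockwise shifts the bubble of its own vial 13 mm towards this corner (anticlockwise: back), the other bubble not at all.
- vial_left_mid (a point): middle of the left tubular vial, at the bubble's height, about 85 mm above the table and at (0, 60) mm in the stand's frame. Black housing 100 x 30 mm, 13 mm tall on the plate, lying on the line from the fixed foot to the left screw; yellow-green window with two dark cross marks whose inner edges are 18 mm each side of this point.
- vial_right_mid (a point): middle of the right tubular vial, at the bubble's height, about 85 mm above the table and at (0, -60) mm in the stand's frame. Black housing 100 x 30 mm, 13 mm tall on the plate, lying on the line from the fixed foot to the right screw; yellow-green window with two dark cross marks whose inner edges are 18 mm each side of this point.
- bubble_left_mid (a point): middle of the white bubble of the left vial, 24 mm long, 14 mm wide. It runs along the vial towards its screw's corner as that corner is raised, and answers only to the left screw. It lies wholly between the marks when less than 6 mm from the vial's middle. Its x axis points along the vial from the fixed foot to the screw.
- bubble_right_mid (a point): middle of the white bubble of the right vial, 24 mm long, 14 mm wide. It runs along the vial towards its screw's corner as that corner is raised, and answers only to the right screw. It lies wholly between the marks when less than 6 mm from the vial's middle. Its x axis points along the vial from the fixed foot to the screw.
- rock_pale_mid (a point): pale lumpy stone about 100 x 65 x 50 mm, loose on the table beside the stage; the point is above the middle of its underside, 25 mm up. Leave it alone.
- rock_dark_mid (a point): dark lumpy stone about 85 x 70 x 60 mm, loose on the table beside the stage; the point is above the middle of its underside, 25 mm up. Leave it alone.
- jar_mid (a point): amber specimen jar with black cap, 60 mm diameter, 80 mm tall, loose on the table beside the stage; the point is above the middle of its underside, 40 mm up. Leave it alone.
- lattice_mid (a point): ball-and-stick crystal model, black balls, 80 mm cube, loose on the table beside the stage; the point is above the middle of its underside, 40 mm up. Leave it alone.

How it is judged:
By the outcome, as a careful person would: the job done as asked, in the order asked, and still so for the second after the job is handed in, with the robot touching nothing.
It also fails if it takes over 48 s, if anything falls off the work surface, if the arm or the gripper's body presses on something with over 40 N, if the wrist force passes 120 N, or if a joint passes its speed limit or range.

### The arm

A 6-joint arm with a two-finger parallel gripper is mounted at the origin on the work surface. World frame = base frame: x ahead of the robot, y to its left, z up, the work surface at z = 0. Lengths are in mm, angles in rad, forces in N, time in s.
With the tool pointing down it reaches from about 350 to 875 mm from the base axis. Payload 4.2 kg.
Tool frame: the origin (TCP) lies midway between the tips of the shut fingers; the grasp point (between the pads) lies 19 mm behind it; z points along the fingers, y is the direction in which the jaws open and shut (so a half turn about z gives the same grasp; the last joint's range is limited). The gripper opens to 85 mm and grips with 20 to 120 N. Pads are 22 mm wide; open, the fingers measure 114 mm over their backs; the gripper's body (76 mm by 85 mm) begins 54 mm behind the grasp point. The pads swing forward as they close: fully open they stand 13 mm farther back than shut.
Start: joints at [-0.9, 0.385, 0.008, 0, -1.194, -0.259], TCP at [250.175, -572.723, 231.312] pointing down, gripper open.
Joint ranges: [-3.14, 3.14], [-1.21, 2.06], [-1.07, 1.41], [-3.16, 2.05], [-2.99, -0.16], [-3.1, 3.1]. Speed limits (rad/s): [2.79, 2.79, 3.14, 3.14, 3.14, 3.14].

### API

Orientations are given as a unit quaternion [x, y, z, w].
In Python, from bench import arm gives the robot as it stands. The module is installed in compiled form; this text tells all that it offers.
- The arm moves only by the tool drive_tool, never from a script. Its argument "moves" is a list that holds one entry, the list of rows, each a list of 7 numbers: the opening, from 0 (shut) to 1 (fully open), then the shift along the tool's x, y, z in m, then the turn, a rotation vector about the tool's x, y, z in rad. In form: [[[hand, dx, dy, dz, wx, wy, wz], ...]]. A call has 1 to 20 rows; each row shifts and turns the pose as measured when the row begins, along the tool's axes as they then stand; what a row does not reach is not made up. A row lasts 1/10 s, in which the tool goes at most 50 mm and 8.59 degrees, less where a joint would pass 70% of its speed; a pose out of reach is approached as far as the arm can. A call with a gripper value outside its range is refused whole. The fingers move at their own pace and stop on an object; the grip force is fixed at half the most. Time passes only in rows, so rows that do not move let the fingers close. It gives the time, the measured TCP pose, the force and the opening at its end, in the units of the state.
- arm.read_state(): the state, without advancing time (a new reading comes with each control period).
- arm.get_image(name): name is "scene" or "top" or "wrist"; returns (picture, depth): 420x560x3 uint8, red, green, blue; 420x560 float32, mm along the optical axis (not along the pixel's ray), 0 where there is no reading.
- arm.camera_params(name): a dict with "fov_y" (degrees; the focal length in pixels is half the picture's height over the tangent of half this angle, whatever the lens; pixels are square), "cx", "cy" (the principal point, pixels), "world_from_camera" (4x4, takes a point from camera to world coordinates); the wrist camera has in their place "T_tool_cam" (4x4, takes a point from camera to tool coordinates, whose origin is the TCP and whose axes are the flange's). Camera axes: x right, y down, z forward; pixel columns grow to the right and rows downward; lengths in mm; the calibration is good to about 2 mm. A picture is of the moment at which its call begins: read the wrist's pose just before it. camera_params takes no time and is no camera call.
- arm.job_done(): hands the job in, once; it reports no verdict.
The state is a dict: "clock": time; "joints": joint angles; "joint_vel": joint speeds; "joint_efforts": joint torques, N m; "position": TCP position; "ee_rot": TCP orientation; "contact_force": force on the tool from outside, world axes, zero at the start; "wrist_torque": the same for the moment, N m; "gripper_width": finger opening in mm.
Only numpy, scipy, OpenCV 4.12 (cv2) and the standard library are available. Lean on these libraries where they do the work, as an engineer would, in place of code of your own. Each camera call takes 0.05 s, during which the arm holds its last target.

## Working session

There is one attempt and no reset: what is moved stays moved. The work goes in short steps, Python scripts to look and compute and a tool call to move; the robot and the scene stay as the last step left them, time stands still between calls to the robot, and variables do not carry over. Pictures are saved under pics/ and viewed, and the job is handed in when it is done.

Besides the shell and the picture viewer there is one more tool, called after "Call:" as name(argument=value, ...) on one line, values as JSON. drive_tool: Moves the arm, as the interface text tells. Its arguments: {"type":"object","properties":{"moves":{"type":"array","items":{"type":"array","items":{"type":"array","items":{"type":"number"}}}}},"required":["moves"]}

```bash
mkdir -p pics; ls; python3 - <<'E'
from bench import arm
import cv2
s=arm.read_state(); print(s)
for n in ["scene","top"]:
    im,d=arm.get_image(n); cv2.imwrite(f"pics/{n}0.png",im[...,::-1])
    import numpy as np; np.save(f"{n}0.npy",d)
    print(n,{k:(v.tolist() if hasattr(v,'tolist') else v) for k,v in arm.camera_params(n).items()})
print(arm.camera_params("wrist"))
E
```

```text
pics
{'clock': 0.0, 'joints': array([-9.00421399e-01,  3.85583897e-01,  6.60486653e-03, -4.72900418e-04,
       -1.19398873e+00, -2.58619199e-01]), 'joint_vel': array([ 0.00247225,  0.00192341, -0.0009035 , -0.00062899, -0.0005713 ,
       -0.00026987]), 'joint_efforts': array([-4.16671719e-04, -3.92289126e+01,  1.88400364e+01,  4.18623850e+00,
       -4.66349928e-03,  5.30431166e-08]), 'position': array([ 249.92371641, -572.21639311,  230.20074517]), 'ee_rot': array([-2.04341039e-01,  9.78899133e-01,  1.06913149e-03, -2.89889737e-04]), 'contact_force': array([0.16423351, 0.33605085, 0.11737851]), 'wrist_torque': array([0.00979002, 0.05829077, 0.02509414]), 'gripper_width': 85.37440312260222}
scene {'fov_y': 57.02636427705431, 'cx': 276.59679423022044, 'cy': 207.23650482851232, 'world_from_camera': [[0.14654147758422925, 0.8272096821457259, -0.542447911888135, 1052.4257907315616], [0.9892045031934089, -0.12266260620946864, 0.08017690378021715, -53.807114392208675], [-0.00021496351362089954, -0.5483411591356862, -0.8362547022220084, 832.3548221465612], [0.0, 0.0, 0.0, 1.0]]}
top {'fov_y': 55.85082333998582, 'cx': 273.4189019838835, 'cy': 207.97305451084532, 'world_from_camera': [[-0.009603301131115844, -0.9889042262781844, 0.14824374474671978, 470.3960621719503], [-0.9998029168656604, 0.006919719317970394, -0.018607657334494616, 40.06736440359057], [0.017375385874925858, -0.1483932233415866, -0.988775782082061, 939.5905204933515], [0.0, 0.0, 0.0, 1.0]]}
{'fov_y': 68.07617155917714, 'cx': 279.2402815035858, 'cy': 214.07708997322325, 'T_tool_cam': array([[-5.12782417e-04, -9.61694407e-01, -2.74123339e-01,
         6.91588803e+01],
       [ 9.99999836e-01, -5.62718627e-04,  1.03533770e-04,
        -2.69521471e-01],
       [-2.53822157e-04, -2.74123241e-01,  9.61694538e-01,
        -1.43014344e+02],
       [ 0.00000000e+00,  0.00000000e+00,  0.00000000e+00,
         1.00000000e+00]])}
```

View pics/scene0.png

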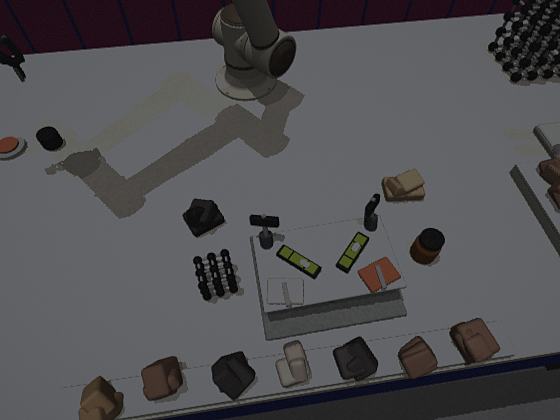

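View pics/top0.png

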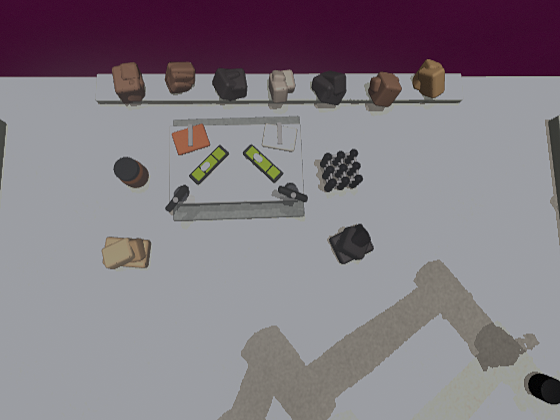

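The top view shows the stage with the left bar near (178,198), the right bar near (292,193), and the vials at (209,165) and (263,163). I'll zoom in and measure these.

```bash
cat > h.py <<'E'
import numpy as np,cv2
from bench import arm
from scipy.spatial.transform import Rotation as R
def cam(n,T=None):
    p=arm.camera_params(n); f=210/np.tan(np.radians(p['fov_y']/2))
    M=p['world_from_camera'] if n!='wrist' else T@p['T_tool_cam']
    return f,p['cx'],p['cy'],np.array(M)
def ray(n,u,v,T=None):
    f,cx,cy,M=cam(n,T); d=M[:3,:3]@np.array([(u-cx)/f,(v-cy)/f,1]); return M[:3,3],d
def plane(n,u,v,z,T=None):
    o,d=ray(n,u,v,T); return o+d*(z-o[2])/d[2]
def proj(n,P,T=None):
    f,cx,cy,M=cam(n,T); q=np.linalg.inv(M)@np.r_[P,1]; return f*q[0]/q[2]+cx,f*q[1]/q[2]+cy
def tri(n1,a,n2,b):
    o1,d1=ray(n1,*a);o2,d2=ray(n2,*b)
    s=np.linalg.lstsq(np.c_[d1,-d2],o2-o1,rcond=None)[0]
    p,q=o1+d1*s[0],o2+d2*s[1]; return (p+q)/2,np.linalg.norm(p-q)
def tool(s=None):
    s=s or arm.read_state(); T=np.eye(4); T[:3,:3]=R.from_quat(s['ee_rot']).as_matrix(); T[:3,3]=s['position']; return T
E
python3 - <<'E'
import cv2
a=cv2.imread('pics/scene0.png')[185:335,240:440]; cv2.imwrite('pics/sc_z.png',cv2.resize(cv2.convertScaleAbs(a,alpha=1.3),None,fx=4,fy=4,interpolation=cv2.INTER_CUBIC))
a=cv2.imread('pics/top0.png')[110:226,155:315]; cv2.imwrite('pics/top_z.png',cv2.resize(cv2.convertScaleAbs(a,alpha=1.3),None,fx=5,fy=5,interpolation=cv2.INTER_CUBIC))
E
```

```text
(no output)
```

View pics/sc_z.png

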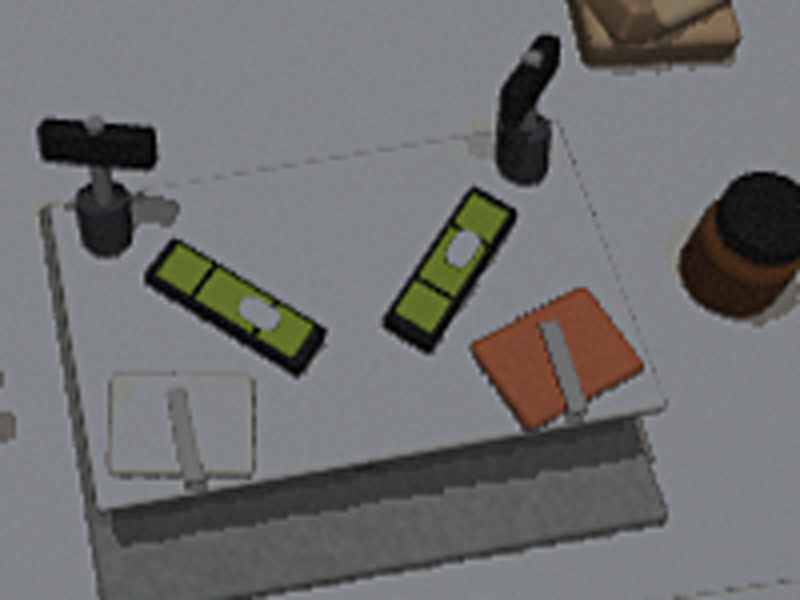

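View pics/top_z.png

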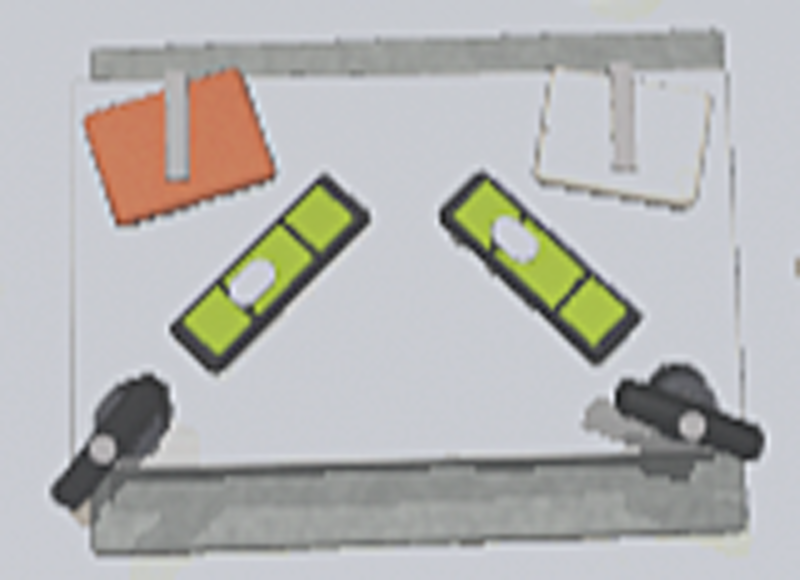

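```bash
cat > vials.py <<'E'
from h import *
def vials(n,im,T=None,boxes=None):
    hsv=cv2.cvtColor(im,cv2.COLOR_RGB2HSV)
    g=cv2.inRange(hsv,(28,120,50),(50,255,255))
    g=cv2.morphologyEx(g,cv2.MORPH_CLOSE,np.ones((7,7)))
    N,l,st,ce=cv2.connectedComponentsWithStats(g); out=[]
    for i in range(1,N):
        if st[i,4]<150: continue
        m=(l==i).astype(np.uint8)
        c=cv2.findContours(m,cv2.RETR_EXTERNAL,cv2.CHAIN_APPROX_NONE)[0][0]
        h=cv2.convexHull(c); r=cv2.minAreaRect(h)
        fill=cv2.fillConvexPoly(np.zeros_like(m),h,1)
        b=fill&(hsv[...,1]<70).astype(np.uint8)&(hsv[...,2]>np.percentile(hsv[...,2][m>0],40)).astype(np.uint8)
        Nb,lb,sb,cb=cv2.connectedComponentsWithStats(b)
        k=1+np.argmax(sb[1:,4]); pb=cb[k]
        mid=plane(n,*r[0],85,T); bub=plane(n,*pb,85,T)
        out.append((mid,bub,r,sb[k,4],pb))
    return out
E
python3 - <<'E'
from vials import *
K={}
for n in ["top","scene"]:
    im=cv2.imread(f'pics/{n}0.png')[...,::-1].copy()
    v=sorted(vials(n,im),key=lambda o:-o[0][1]); K[n]=v
    (L,lb),(Rr,rb)=v[0][:2],v[1][:2]
    ey=(L-Rr)/np.linalg.norm(L-Rr); yaw=np.arctan2(-ey[0],ey[1]); Rz=R.from_euler('z',yaw).as_matrix()
    o=(L+Rr)/2; o[2]=0
    print(n,'L',L.round(1),'R',Rr.round(1),'dist',np.linalg.norm(L-Rr).round(1),'yaw',yaw.round(4),[ (x[2],x[3],x[4].round(1)) for x in v])
    for s,m,b in((1,L,lb),(-1,Rr,rb)):
        ax=Rz@np.array([-1,s,0])/2**.5   # foot(60,0)->screw(-60,120)
        print(' bubble off',((b-m)@ax).round(1),'perp',np.linalg.norm((b-m)-((b-m)@ax)*ax).round(1))
        P=o+Rz@np.array([-60-60*np.sin(np.radians(22)),s*120,70+60*np.cos(np.radians(22))]); print(' pred bar',P.round(1),'px top',np.round(proj('top',P),1),'scene',np.round(proj('scene',P),1))
for nm,a,b in(('L',(155+103.5/5-.5,110+448.5/5-.5),(240+533.5/4-.5,185+58.5/4-.5)),('R',(155+692.5/5-.5,110+426.5/5-.5),(240+95.5/4-.5,185+125.5/4-.5))):
    print(nm,'knob',*tri('top',a,'scene',b), np.load('top0.npy')[int(a[1]+.5),int(a[0]+.5)])
E
```

```text
top L [699.6 167.2  85. ] R [701.5  47.   85. ] dist 120.2 yaw 0.0162 [(((208.25001525878906, 163.25), (9.192387580871582, 38.18376159667969), 45.0), np.int32(50), array([204.9, 165.7])), (((262.601806640625, 162.1380157470703), (38.20780944824219, 9.888288497924805), 42.27368927001953), np.int32(49), array([257.6, 157.3]))]
 bubble off 9.1 perp 1.3
 pred bar [616.2 225.8 125.6] px top [176.6 197.3] scene [373.4 203.8]
 bubble off -15.7 perp 0.3
 pred bar [620.  -14.2 125.6] px top [291.9 194.8] scene [265.4 218.9]
scene L [701.1 163.5  85. ] R [706.1  43.9  85. ] dist 119.7 yaw 0.0416 [(((352.5384826660156, 250.19229125976562), (10.539302825927734, 35.778160095214844), 33.690067291259766), np.int32(52), array([355.2, 246.6])), (((298.3013916015625, 259.68341064453125), (39.92449951171875, 9.990409851074219), 31.32869529724121), np.int32(58), array([304.3, 262.8]))]
 bubble off 10.9 perp 0.7
 pred bar [616.2 220.2 125.6] px top [179.3 197.3] scene [370.9 204.1]
 bubble off -14.3 perp 1.0
 pred bar [626.2 -19.6 125.6] px top [294.5 191.9] scene [263.2 221.7]
L knob [610.32598321 225.24282302 135.49512057] 1.864455724595375 807.0626
R knob [618.0514861  -16.88516591 135.28541126] 2.235701756358276 814.1666
```

```bash
cat > tgt.py <<'E'
from h import *
import sys
def target(center,yaw,bardir_deg,standoff,lean=22):
    ax=R.from_euler('z',yaw).as_matrix()@np.array([-np.sin(np.radians(lean)),0,np.cos(np.radians(lean))])
    z=-ax; b=np.array([np.cos(np.radians(bardir_deg)),np.sin(np.radians(bardir_deg)),0.]);
    # bar direction perpendicular to the axis with this horizontal heading
    b[2]=-(b[0]*ax[0]+b[1]*ax[1])/ax[2]; x=b/np.linalg.norm(b); y=np.cross(z,x)
    T=np.eye(4); T[:3,:3]=np.c_[x,y,z]; T[:3,3]=np.array(center)+ax*standoff+19*z
    return T
def delta(T1,s=None):
    s=s or arm.read_state(); T0=tool(s)
    rv=R.from_matrix(T0[:3,:3].T@T1[:3,:3]).as_rotvec()
    d=T1[:3,3]-T0[:3,3]
    print('t',s['clock'],'pos',s['position'].round(1),'j',s['joints'].round(2),'F',s['contact_force'].round(1),'w',s['gripper_width'])
    print('rot deg',np.degrees(np.linalg.norm(rv)).round(2),'rotvec',rv.round(4),'| shift now-axes mm',(T0[:3,:3].T@d).round(1),'| shift target-axes mm',(T1[:3,:3].T@d).round(1),'world',d.round(1))
E
python3 - <<'E'
from tgt import *
# bar direction estimates: ends (top surface z~136)
def ends(a,b):
    q=[plane('top',155+(p[0]+.5)/5-.5,110+(p[1]+.5)/5-.5,132) for p in(a,b)]
    d=q[1]-q[0]; print(np.degrees(np.arctan2(d[1],d[0])),np.linalg.norm(d),q)
ends((628,398),(757,447)); ends((62,500),(150,385))
for nm,u,v,z in(('jar',130,170,80),('dark',352,243,40),('pale',126,252,40),('latt',342,170,60)): print(nm,plane('top',u,v,z).round(0))
T1=target([622,-16.5,125],0.025,250,80); print(T1.round(2)); delta(T1)
E
```

```text
-111.53708547380518 57.21261924597792 [array([630.80122967,  10.40528191, 132.        ]), array([609.79828403, -42.81276086, 132.        ])]
-36.03136573182346 59.19514391605996 [array([589.629123  , 243.14824719, 132.        ]), array([637.49994576, 208.32800319, 132.        ])]
jar [686. 340.  80.]
dark [ 523. -155.   40.]
pale [508. 355.  40.]
latt [ 689. -134.   60.]
[[-3.4000e-01 -8.6000e-01  3.7000e-01  5.9916e+02]
 [-9.3000e-01  3.7000e-01  1.0000e-02 -1.7070e+01]
 [-1.5000e-01 -3.4000e-01 -9.3000e-01  1.8156e+02]
 [ 0.0000e+00  0.0000e+00  0.0000e+00  1.0000e+00]]
t 0.1 pos [ 250.  -572.3  230.3] j [-0.9   0.39  0.01 -0.   -1.19 -0.26] F [ 0.2 -0.1 -1.1] w 85.26156781313479
rot deg 49.79 rotvec [ 0.2784 -0.2798 -0.7742] | shift now-axes mm [-542.1  369.1   49.4] | shift target-axes mm [-627.2  -80.1  181.2] world [349.2 555.2 -48.8]
```

Call:
drive_tool(moves=[[[1,-0.038,0.026,0,0,0,0],[1,-0.038,0.026,0,0,0,0],[1,-0.038,0.026,0,0,0,0],[1,-0.038,0.026,0,0,0,0],[1,-0.038,0.026,0,0,0,0],[1,-0.038,0.026,0,0,0,0],[1,-0.038,0.026,0,0,0,0],[1,-0.038,0.026,0,0,0,0],[1,-0.038,0.026,0,0,0,0],[1,-0.038,0.026,0,0,0,0],[1,-0.038,0.026,0,0,0,0],[1,-0.038,0.026,0,0,0,0],[0.7,0,0,0,0.046,-0.046,-0.129],[0.7,0,0,0,0.046,-0.046,-0.129],[0.7,0,0,0,0.046,-0.046,-0.129],[0.7,0,0,0,0.046,-0.046,-0.129],[0.7,0,0,0,0.046,-0.046,-0.129],[0.7,0,0,0,0,0,0]]])

```text
clock: 1.9
position: [551.9, -82.8, 220.4]
ee_rot: [-0.508, 0.847, -0.083, 0.131]
contact_force: [-0.1, 0.1, 0.5]
gripper_width: 59.9
```

```bash
python3 - <<'E'
from tgt import *
delta(target([622,-16.5,125],0.025,249,80))
E
```

```text
t 1.9 pos [551.9 -82.8 220.4] j [ 0.17  0.14 -0.44  0.09 -0.69 -0.73] F [-0.1  0.1  0.5] w 59.92472035979085
rot deg 6.88 rotvec [ 0.0582 -0.0454 -0.0948] | shift now-axes mm [-73.8   1.9  51. ] | shift target-axes mm [-71.4  -1.9  54.3] world [ 47.2  65.7 -38.8]
```

Call:
drive_tool(moves=[[[0.7,-0.036,0,0.026,0.058,-0.045,-0.095],[0.7,-0.036,0,0.026,0,0,0],[0.7,0,0,0,0,0,0],[0.7,0,0,0,0,0,0]]])

```text
clock: 2.3
position: [601.8, -16.2, 182.3]
ee_rot: [-0.541, 0.819, -0.102, 0.162]
contact_force: [0.0, -0.3, -0.3]
gripper_width: 60.0
```

```bash
python3 - <<'E'
from tgt import *
delta(target([622,-16.5,125],0.025,249,80))
T=tool(); im,d=arm.get_image('wrist'); np.save('w1.npy',d); np.save('w1T.npy',T)
cv2.imwrite('pics/w1.png',im[...,::-1])
print(proj('wrist',np.array([622,-16.5,125]),T))
E
```

```text
t 2.3 pos [601.8 -16.2 182.3] j [ 0.29  0.22 -0.5   0.21 -0.49 -0.86] F [ 0.  -0.3 -0.3] w 60.04415822352037
rot deg 0.48 rotvec [-0.0019 -0.0014 -0.0081] | shift now-axes mm [ 1.8  2.1 -0.3] | shift target-axes mm [ 1.8  2.2 -0.3] world [-2.6 -0.8 -0.7]
(np.float64(283.3587679082043), np.float64(227.5441255344456))
```

View pics/w1.png

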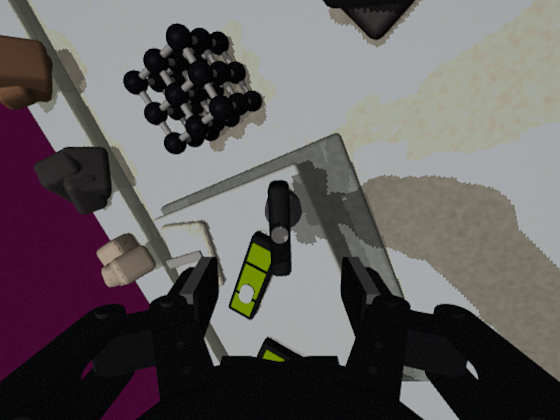

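The bar runs from about (279,182) to (283,274), nearly lined up with the jaws. I'll refine its centre and angle from mask and depth.

```bash
cat > barfit.py <<'E'
from tgt import *
def fit(im,d,T,c0,yaw,rad=45):
    f,cx,cy,M=cam('wrist',T); v,u=np.mgrid[:420,:560]
    P=np.stack([(u-cx)/f*d,(v-cy)/f*d,d,np.ones_like(d)],-1)@M.T
    P=P[...,:3]; ax=R.from_euler('z',yaw).as_matrix()@np.array([-np.sin(np.radians(22)),0,np.cos(np.radians(22))])
    q=P-np.array(c0); h=q@ax; lat=np.linalg.norm(q-h[...,None]*ax,axis=-1)
    top=(d>0)&(lat<rad)&(h>4)&(h<18)
    N,l,st,_=cv2.connectedComponentsWithStats(top.astype(np.uint8)); k=1+np.argmax(st[1:,4]); top=l==k
    print('n',top.sum(),'h median of top',np.median(h[top]).round(1),np.percentile(h[top],[5,95]).round(1))
    Tl=(P[top]-T[:3,3])@T[:3,:3]
    r=cv2.minAreaRect(Tl[:,:2].astype(np.float32)*1.0); box=cv2.boxPoints(r)
    e=[box[1]-box[0],box[2]-box[1]]; e=max(e,key=np.linalg.norm); e=e*np.sign(e[0])
    print('tool-frame rect centre',np.round(r[0],1),'size',np.round(r[1],1),'angle deg from tool x',np.degrees(np.arctan2(e[1],e[0])).round(2),'z med',np.median(Tl[:,2]).round(1))
    return top
E
python3 - <<'E'
from barfit import *
im=cv2.imread('pics/w1.png')[...,::-1]
top=fit(im,np.load('w1.npy'),np.load('w1T.npy'),[622,-16.5,125],.025)
ys,xs=np.nonzero(top);print(xs.min(),xs.max(),ys.min(),ys.max())
E
```

```text
n 1923 h median of top 12.1 [ 9.1 15.7]
tool-frame rect centre [ 2.1 -0.3] size [14.  63.2] angle deg from tool x -2.01 z med 48.6
268 291 183 276
```

Call:
drive_tool(moves=[[[0.7,0.002,0,0.02,0,0,-0.035],[0.7,0,0,0.02,0,0,0],[0.7,0,0,0.02,0,0,0],[0.7,0,0,0.015,0,0,0],[0.7,0,0,0,0,0,0],[0.7,0,0,0,0,0,0]]])

```text
clock: 2.95
position: [633.6, -21.0, 115.9]
ee_rot: [-0.55, 0.812, -0.107, 0.163]
contact_force: [-0.1, -0.4, 0.9]
gripper_width: 59.8
```

```bash
python3 - <<'E'
from tgt import *
T=np.load('w1T.npy'); T0=tool(); 
L=(T[:3,:3]@np.array([2.1,-.3,60.6])+T[:3,3]); print('bar world',L, 'in tool',(T0[:3,:3].T@(L-T0[:3,3])).round(1))
delta(target(L,0.025,247,0))
E
```

```text
bar world [624.03691473 -17.84005853 125.87470647] in tool [ -1.2   5.8 -12.9]
t 2.95 pos [633.6 -21.  115.9] j [ 0.25  0.35 -0.54  0.31 -0.31 -0.91] F [-0.1 -0.4  0.9] w 59.837245060265545
rot deg 3.05 rotvec [-0.0093  0.0002  0.0524] | shift now-axes mm [-1.2  6.   6.1] | shift target-axes mm [-0.8  6.   6.2] world [-2.4  3.3 -7.6]
```

Call:
drive_tool(moves=[[[0.7,-0.001,0.006,0.006,-0.009,0,-0.02],[0.7,0,0,0,0,0,0]]])

```text
clock: 3.15
position: [631.4, -18.1, 110.0]
ee_rot: [-0.559, 0.807, -0.105, 0.161]
contact_force: [-0.7, 0.1, -0.4]
gripper_width: 59.8
```

```bash
python3 - <<'E'
from barfit import *
delta(target([624,-17.8,125.9],0.025,251,0))
T=tool(); im,d=arm.get_image('wrist'); cv2.imwrite('pics/w2.png',im[...,::-1])
fit(im,d,T,[624,-17.8,125.9],.025)
E
```

```text
t 3.15 pos [631.4 -18.1 110. ] j [ 0.26  0.36 -0.55  0.3  -0.3  -0.89] F [-0.7  0.1 -0.4] w 59.81958959162626
rot deg 0.17 rotvec [-0.0023  0.001  -0.0017] | shift now-axes mm [-0.1  1.   1.5] | shift target-axes mm [-0.1  1.   1.5] world [-0.2  0.5 -1.8]
n 4470 h median of top 12.0 [ 8.8 15.5]
tool-frame rect centre [0.7 1. ] size [62.1 14. ] angle deg from tool x 0.11 z med -29.5
```

View pics/w2.png

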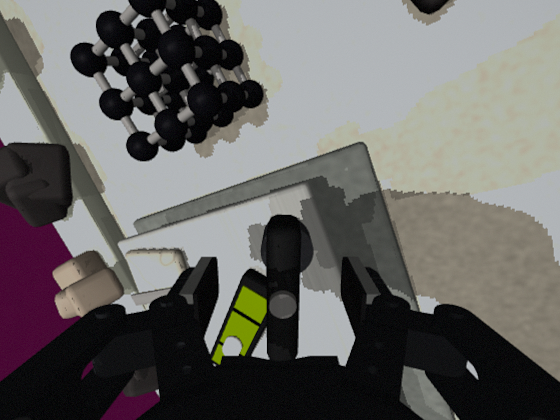

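The bar is centred between the fingers to about 1 mm and 0.1°. Closing on it now.

Call:
drive_tool(moves=[[[0.7,0.0005,0.001,0.0015,0,0,0],[0,0,0,0,0,0,0],[0,0,0,0,0,0,0],[0,0,0,0,0,0,0],[0,0,0,0,0,0,0],[0,0,0,0,0,0,0]]])

```text
clock: 3.8
position: [630.0, -17.0, 110.2]
ee_rot: [-0.559, 0.806, -0.105, 0.161]
contact_force: [4.5, -2.4, -1.7]
gripper_width: 13.3
```

```bash
python3 - <<'E'
from tgt import *
delta(target([624,-17.8,125.9],0.025,251,0))
E
```

```text
t 3.8 pos [630.  -17.  110.2] j [ 0.26  0.36 -0.55  0.31 -0.29 -0.89] F [ 4.5 -2.4 -1.7] w 13.329997845208826
rot deg 0.24 rotvec [-0.0032  0.0022 -0.0015] | shift now-axes mm [ 0.5 -0.5  2.2] | shift target-axes mm [ 0.5 -0.5  2.1] world [ 1.1 -0.6 -1.9]
```

Call:
drive_tool(moves=[[[0,0,0,0,0,0,0.08],[0,0,0,0,0,0,0.08],[0,0,0,0,0,0,0.08],[0,0,0,0,0,0,0.08],[0,0,0,0,0,0,0.08],[0,0,0,0,0,0,0]]])

```text
clock: 4.4
position: [630.1, -17.2, 110.1]
ee_rot: [-0.383, 0.904, -0.071, 0.178]
contact_force: [0.5, 0.8, 0.5]
gripper_width: 12.8
```

```bash
python3 - <<'E'
from tgt import *
delta(target([624,-17.8,125.9],0.025,251,0))
E
```

```text
t 4.4 pos [630.1 -17.2 110.1] j [ 0.26  0.36 -0.55  0.31 -0.3  -1.31] F [0.5 0.8 0.5] w 12.782674433708392
rot deg 23.63 rotvec [-0.002   0.     -0.4125] | shift now-axes mm [ 0.1 -0.5  2.1] | shift target-axes mm [ 0.3 -0.4  2.1] world [ 1.  -0.4 -1.8]
```

Turned +0.41 rad with low force. About 0.74 rad more to go.

Call:
drive_tool(moves=[[[0,0,0,0,0,0,0.1],[0,0,0,0,0,0,0.1],[0,0,0,0,0,0,0.1],[0,0,0,0,0,0,0.1],[0,0,0,0,0,0,0.1],[0,0,0,0,0,0,0.1],[0,0,0,0,0,0,0.1],[0,0,0,0,0,0,0.04],[0,0,0,0,0,0,0]]])

```text
clock: 5.3
position: [630.1, -17.3, 110.2]
ee_rot: [-0.026, 0.981, -0.002, 0.191]
contact_force: [-0.1, 0.1, 1.0]
gripper_width: 12.9
```

```bash
cat > chk.py <<'E'
from vials import *
from tgt import delta,target
def chk(tag,names=('top','scene')):
  for n in names:
    im,_=arm.get_image(n); cv2.imwrite(f'pics/{n}_{tag}.png',im[...,::-1])
    for m,b,r,a,pb in sorted(vials(n,im),key=lambda o:-o[0][1]):
        s=1 if m[1]>105 else -1; ax=R.from_euler('z',.03).as_matrix()@np.array([-1,s,0])/2**.5
        print(n,'LR'[s<0],((b-m)@ax).round(1),'bub area',a,'win',np.round(r[1],1),'mid',m.round(0))
E
python3 - <<'E'
from chk import *
delta(target([624,-17.8,125.9],0.025,251,0))
chk('a')
E
```

```text
t 5.3 pos [630.1 -17.3 110.2] j [ 0.26  0.36 -0.55  0.31 -0.3  -2.06] F [-0.1  0.1  1. ] w 12.89394531151134
rot deg 66.47 rotvec [-0.0024 -0.0024 -1.1602] | shift now-axes mm [-0.2 -0.3  2.1] | shift target-axes mm [ 0.2 -0.3  2.1] world [ 1.  -0.3 -1.9]
top L 8.9 bub area 51 win [ 9.2 38.2] mid [700. 167.  85.]
top R -1.6 bub area 53 win [38.2 10. ] mid [702.  47.  85.]
scene L 11.6 bub area 53 win [10.5 36.1] mid [702. 164.  85.]
scene R 0.6 bub area 57 win [40.4 10.1] mid [705.  45.  85.]
```

The right bubble is within about 1.6 mm of the middle in both views. Letting go and backing off along the screw axis.

Call:
drive_tool(moves=[[[0.7,0,0,0,0,0,0],[0.7,0,0,0,0,0,0],[0.7,0,0,0,0,0,0],[0.7,0,0,0,0,0,0],[0.7,0,0,-0.02,0,0,0],[0.7,0,0,-0.025,0,0,0],[0.7,0,0,-0.03,0,0,0],[0.7,0,0,-0.03,0,0,0],[0.7,0,0,0,0,0,0]]])

```text
clock: 6.3
position: [589.5, -18.5, 209.5]
ee_rot: [-0.028, 0.982, -0.002, 0.189]
contact_force: [1.1, 0.9, 0.0]
gripper_width: 60.3
```

```bash
python3 - <<'E'
from chk import *
for b in (324,):
  T1=target([615.5,224.5,125.5],0.025,b,85); delta(T1)
E
```

```text
t 6.3 pos [589.5 -18.5 209.5] j [ 0.29  0.18 -0.47  0.19 -0.56 -1.95] F [1.1 0.9 0. ] w 60.29315051112864
rot deg 142.76 rotvec [ 0.0028 -0.0056 -2.4916] | shift now-axes mm [ -6.3 242.3  23. ] | shift target-axes mm [-141.6 -196.6   23.9] world [  1.3 242.4 -22.8]
```

Call:
drive_tool(moves=[[[0.7,0,0,0,0,0,-0.145],[0.7,0,0,0,0,0,-0.145],[0.7,0,0,0,0,0,-0.145],[0.7,0,0,0,0,0,-0.145],[0.7,0,0,0,0,0,-0.145],[0.7,0,0,0,0,0,-0.145],[0.7,0,0,0,0,0,-0.145],[0.7,0,0,0,0,0,-0.145],[0.7,0,0,0,0,0,-0.145],[0.7,0,0,0,0,0,-0.145],[0.7,0,0,0,0,0,-0.145],[0.7,0,0,0,0,0,-0.145],[0.7,0,0,0,0,0,-0.145],[0.7,0,0,0,0,0,-0.145],[0.7,0,0,0,0,0,-0.145],[0.7,0,0,0,0,0,-0.145],[0.7,0,0,0,0,0,-0.145]]])

```text
clock: 8.0
position: [585.7, -20.2, 197.5]
ee_rot: [0.948, -0.26, 0.175, -0.05]
contact_force: [0.3, 0.4, 0.0]
gripper_width: 59.8
```

```bash
python3 - <<'E'
from chk import *
delta(target([615.5,224.5,125.5],0.025,324,85))
E
```

```text
t 8.0 pos [585.7 -20.2 197.5] j [ 0.29  0.19 -0.49  0.19 -0.55  0.6 ] F [0.3 0.4 0. ] w 59.8077461326521
rot deg 3.49 rotvec [0.0147 0.0121 0.0578] | shift now-axes mm [-123.9 -210.3   12.8] | shift target-axes mm [-136.  -202.5   14.2] world [  5.1 244.1 -10.8]
```

Call:
drive_tool(moves=[[[0.7,-0.021,-0.035,0,0,0,0],[0.7,-0.021,-0.035,0,0,0,0],[0.7,-0.021,-0.035,0,0,0,0],[0.7,-0.021,-0.035,0,0,0,0],[0.7,-0.021,-0.035,0,0,0,0],[0.7,-0.021,-0.035,0,0,0,0],[0.7,0,0,0,0.015,0.012,0.058],[0.7,0,0,0,0,0,0]]])

```text
clock: 8.8
position: [583.3, 233.0, 190.9]
ee_rot: [0.94, -0.286, 0.179, -0.058]
contact_force: [-0.4, -0.2, -0.5]
gripper_width: 59.9
```

```bash
python3 - <<'E'
from barfit import *
delta(target([615.5,224.5,125.5],0.025,324,85))
T=tool(); im,d=arm.get_image('wrist'); cv2.imwrite('pics/w3.png',im[...,::-1])
fit(im,d,T,[615.5,224.5,125.5],.025)
E
```

```text
t 8.8 pos [583.3 233.  190.9] j [ 0.73  0.27 -0.48  0.46 -0.57 -0.11] F [-0.4 -0.2 -0.5] w 59.93788125714864
rot deg 0.39 rotvec [0.0059 0.0028 0.0023] | shift now-axes mm [9.6 4.5 6.6] | shift target-axes mm [9.6 4.5 6.6] world [ 7.5 -9.1 -4.2]
n 1782 h median of top 11.8 [ 8.8 15.4]
tool-frame rect centre [11.8  4.9] size [62.7 14.1] angle deg from tool x 5.34 z med 60.8
```

View pics/w3.png

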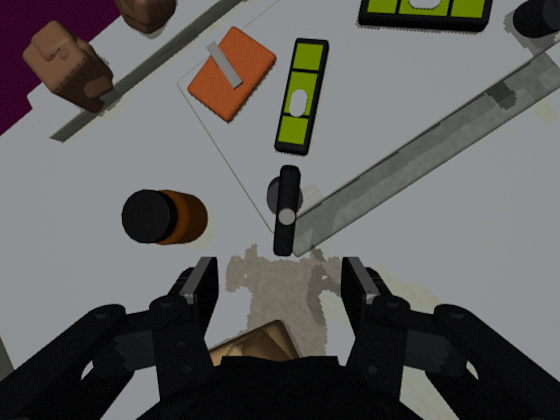

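The left bar spans (287,168) to (287,252) with the jar clear at (165,217). I'll align and descend part way.

Call:
drive_tool(moves=[[[0.7,0.012,0.005,0,0,0,0.093],[0.7,0,0,0.02,0,0,0],[0.7,0,0,0.02,0,0,0],[0.7,0,0,0.02,0,0,0],[0.7,0,0,0.01,0,0,0],[0.7,0,0,0,0,0,0]]])

```text
clock: 9.45
position: [619.1, 218.5, 127.3]
ee_rot: [0.925, -0.33, 0.176, -0.066]
contact_force: [-0.5, -0.6, -0.9]
gripper_width: 60.0
```

```bash
python3 - <<'E'
from barfit import *
delta(target([615.5,224.5,125.5],0.025,319,0))
T=tool(); im,d=arm.get_image('wrist'); cv2.imwrite('pics/w4.png',im[...,::-1])
fit(im,d,T,[615.5,224.5,125.5],.025)
E
```

```text
t 9.45 pos [619.1 218.5 127.3] j [ 0.65  0.38 -0.54  0.59 -0.4  -0.27] F [-0.5 -0.6 -0.9] w 60.02175062768036
rot deg 0.52 rotvec [ 0.0058  0.0016 -0.0068] | shift now-axes mm [-6.9 -2.1 19.4] | shift target-axes mm [-6.9 -2.1 19.4] world [  3.5   6.1 -19.5]
n 3487 h median of top 11.8 [ 8.7 15.4]
tool-frame rect centre [-4.8 -1.5] size [14.  63.4] angle deg from tool x -0.09 z med -11.4
```

Call:
drive_tool(moves=[[[0.7,-0.005,-0.0015,0.01,0.006,0.002,0],[0.7,0,0,0.009,0,0,0],[0.7,0,0,0,0,0,0]]])

```text
clock: 9.8
position: [625.1, 224.0, 112.9]
ee_rot: [0.924, -0.329, 0.181, -0.071]
contact_force: [-0.7, -1.1, -1.0]
gripper_width: 59.7
```

```bash
python3 - <<'E'
from barfit import *
delta(target([615.5,224.5,125.5],0.025,319,0))
T=tool(); im,d=arm.get_image('wrist'); cv2.imwrite('pics/w5.png',im[...,::-1])
fit(im,d,T,[615.5,224.5,125.5],.025)
E
```

```text
t 9.8 pos [625.1 224.  112.9] j [ 0.63  0.4  -0.57  0.69 -0.34 -0.37] F [-0.7 -1.1 -1. ] w 59.6725318952312
rot deg 0.61 rotvec [-0.0069 -0.0031 -0.0076] | shift now-axes mm [-3.7  2.2  3.7] | shift target-axes mm [-3.7  2.1  3.7] world [-2.5  0.7 -5. ]
n 4294 h median of top 11.9 [ 8.6 15.4]
tool-frame rect centre [-0.8  2.4] size [14. 62.] angle deg from tool x -0.14 z med -27.1
```

Call:
drive_tool(moves=[[[0.7,-0.001,0.0025,0.004,-0.004,0,-0.003],[0.7,0,0,0,0,0,0],[0,0,0,0,0,0,0],[0,0,0,0,0,0,0],[0,0,0,0,0,0,0],[0,0,0,0,0,0,0],[0,0,0,0,0,0,0]]])

```text
clock: 10.55
position: [624.0, 221.8, 111.7]
ee_rot: [0.924, -0.329, 0.181, -0.069]
contact_force: [2.6, 0.4, -1.6]
gripper_width: 13.2
```

```bash
python3 - <<'E'
from tgt import *
delta(target([615.5,224.5,125.5],0.025,319,0))
E
```

```text
t 10.55 pos [624.  221.8 111.7] j [ 0.63  0.4  -0.58  0.71 -0.34 -0.38] F [ 2.6  0.4 -1.6] w 13.170258546703703
rot deg 0.52 rotvec [-0.0035 -0.0059 -0.0058] | shift now-axes mm [-3.9 -0.5  3. ] | shift target-axes mm [-3.9 -0.5  3. ] world [-1.4  2.9 -3.8]
```

Gripped with small force. Turning the left screw anticlockwise 0.77 rad.

Call:
drive_tool(moves=[[[0,0,0,0,0,0,-0.08],[0,0,0,0,0,0,-0.08],[0,0,0,0,0,0,-0.08],[0,0,0,0,0,0,-0.08],[0,0,0,0,0,0,-0.08],[0,0,0,0,0,0,-0.08],[0,0,0,0,0,0,-0.08],[0,0,0,0,0,0,-0.08],[0,0,0,0,0,0,-0.08],[0,0,0,0,0,0,-0.05],[0,0,0,0,0,0,0]]])

```text
clock: 11.65
position: [624.6, 223.9, 111.9]
ee_rot: [0.979, 0.056, 0.195, 0.005]
contact_force: [-0.5, -0.7, 0.3]
gripper_width: 13.3
```

```bash
python3 - <<'E'
from chk import *
delta(target([615.5,224.5,125.5],0.025,319,0))
chk('b')
E
```

```text
t 11.65 pos [624.6 223.9 111.9] j [ 0.63  0.4  -0.58  0.71 -0.34  0.42] F [-0.5 -0.7  0.3] w 13.321301096815995
rot deg 45.37 rotvec [-0.0056 -0.0068  0.7918] | shift now-axes mm [-3.2 -1.2  3. ] | shift target-axes mm [-3.1  1.5  3. ] world [-2.   0.8 -4. ]
top L -1.8 bub area 53 win [ 9.2 38.2] mid [698. 168.  85.]
top R -1.1 bub area 53 win [38.1  9.7] mid [702.  48.  85.]
scene L 1.4 bub area 54 win [10.5 35.8] mid [702. 164.  85.]
scene R 0.5 bub area 59 win [40.4 10. ] mid [705.  45.  85.]
```

Both bubbles are within 2 mm of the middle in both views. Letting go and backing off.

Call:
drive_tool(moves=[[[0.7,0,0,0,0,0,0],[0.7,0,0,0,0,0,0],[0.7,0,0,0,0,0,0],[0.7,0,0,0,0,0,0],[0.7,0,0,-0.02,0,0,0],[0.7,0,0,-0.025,0,0,0],[0.7,0,0,-0.03,0,0,0],[0.7,0,0,-0.03,0,0,0],[0.7,0,0,-0.03,0,0,0],[0.7,0,0,0,0,0,0],[0.7,0,0,0,0,0,0]]])

```text
clock: 12.85
position: [571.7, 223.3, 241.0]
ee_rot: [0.979, 0.054, 0.194, 0.002]
contact_force: [-0.4, -0.3, -0.4]
gripper_width: 59.6
```

```bash
python3 - <<'E'
from chk import *
chk('c')
s=arm.read_state(); print(s['clock'],s['position'],s['contact_force'],s['gripper_width'])
T=tool(s); im,_=arm.get_image('wrist'); cv2.imwrite('pics/w6.png',im[...,::-1])
a=cv2.imread('pics/top_c.png')[70:290,60:420]
z=cv2.imread('pics/scene_c.png')[150:330,170:470]
cv2.imwrite('pics/c_top.png',cv2.resize(a,None,fx=2.2,fy=2.2,interpolation=cv2.INTER_CUBIC))
cv2.imwrite('pics/c_scene.png',cv2.resize(z,None,fx=2.6,fy=2.6,interpolation=cv2.INTER_CUBIC))
E
```

```text
top L -1.8 bub area 53 win [ 9.2 38.2] mid [698. 168.  85.]
top R -1.2 bub area 54 win [38.1  9.7] mid [702.  48.  85.]
scene L 1.4 bub area 54 win [10.5 35.8] mid [702. 164.  85.]
scene R 0.8 bub area 58 win [40.4 10. ] mid [705.  45.  85.]
12.95 [572.00931093 223.14737445 240.36756468] [-0.86663     0.48965402  0.19151194] 59.97894154528423
```

View pics/c_scene.png

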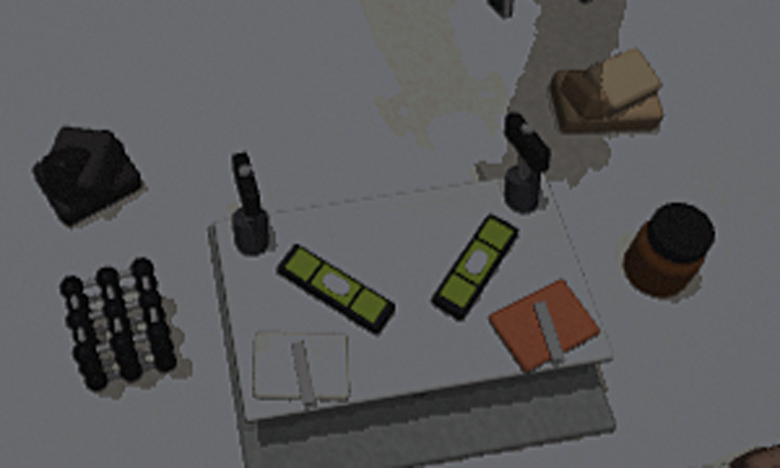

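View pics/c_top.png

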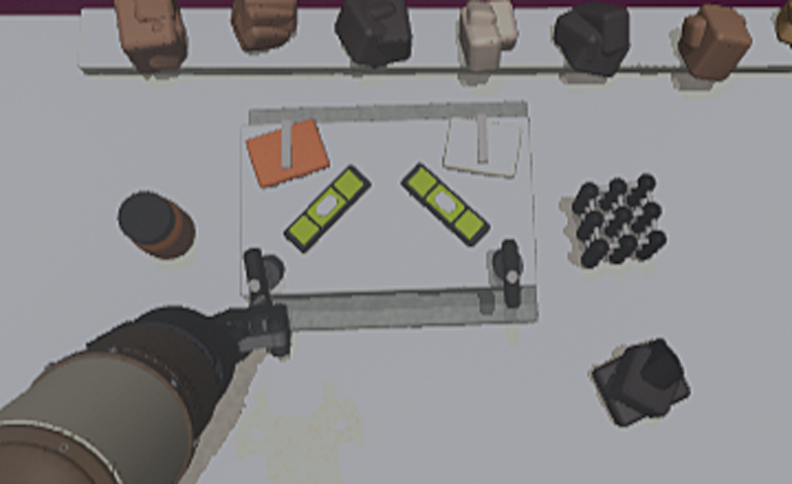

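Both views show each bubble between its marks. The gripper is clear of everything, and the stones, jar and crystal model look unmoved. Handing in.

```bash
python3 -c "
from bench import arm
print(arm.job_done())"
```

```text
the job is handed in; nothing more can be done
None
```

The stage is level: both bubbles lie wholly between their marks, and I handed the job in at about 13 s.

- **Screws:** I turned the right foot screw about 1.16 rad clockwise and the left about 0.79 rad anticlockwise. I gripped each bar along its screw axis, then let go and backed off.
- **Bubbles after release:** The left one was 1.8 mm from its vial's middle away from the screw in the top view, and 1.4 mm towards it in the scene view. The right one was 1.2 mm away from its screw in the top view and 0.8 mm towards it in the scene view. The two cameras disagree by about 2–3 mm, roughly their calibration error, and all four readings are inside the 6 mm limit.
- **Forces and surroundings:** The readings I took during the job stayed at about 5 N or less. The stones, jar and crystal model looked unmoved in the last pictures; I checked this by eye and did not measure it.

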